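# Unstack the tiffin boxes and lay them out for lunch

### The job

Lay out lunch: take the two stacks on the pine plank apart and set each tiffin box in the middle of the place mat that has the colour of its lid, lined up along the mat (either way round), and the white sauce dish in the middle of the round cork coaster. Tip neither the boxes nor the dish over on the way, and leave the bamboo steamer and the spice shaker where they stand.

Things in the scene. Friction and masses are not known exactly. Their poses are not given: they have to be found in the camera images.
- red_box: large oblong steel tiffin box, flat red lid: 140 long (its x) x 62 wide (its y) x 45 high, about 0.22 kg, closed, rigid, loose. Origin: centre of its underside, z up. Bottom of one of two stacks 176 apart on a fixed pine plank (18 thick, 150 x 330); its long side points roughly along world x. A smaller box stands centred on it, so only its ends show from above.
- blue_box: large oblong steel tiffin box, flat blue lid: 140 long (its x) x 62 wide (its y) x 45 high, about 0.22 kg, closed, rigid, loose. Origin: centre of its underside, z up. Bottom of one of two stacks 176 apart on a fixed pine plank (18 thick, 150 x 330); its long side points roughly along world x. A smaller box stands centred on it, so only its ends show from above.
- yellow_box: small oblong steel tiffin box with a flat yellow lid: 104 long (its x) x 62 wide (its y) x 40 high, about 0.16 kg, closed and rigid, loose. Origin at the centre of its underside, z up. It stands on the lid of one of the two large boxes; the sauce dish may stand on its lid.
- green_box: small oblong steel tiffin box with a flat green lid: 104 long (its x) x 62 wide (its y) x 40 high, about 0.16 kg, closed and rigid, loose. Origin at the centre of its underside, z up. It stands on the lid of one of the two large boxes; the sauce dish may stand on its lid.
- dish: white porcelain sauce dish, round, empty and open: 66 across at the rim with upright sides from 8 up, foot 52 across, 26 high, wall 4, about 0.09 kg, loose. Origin at the centre of its underside, z up. It stands on the middle of a small box, at the top of the stack whose bottom is the red-lidded box.
- red_mat: red silicone place mat lying flat, fixed: 160 long (its x) x 85 wide (its y) x 4 thick. Origin at the centre of its underside.
- blue_mat: blue silicone place mat lying flat, fixed: 160 long (its x) x 85 wide (its y) x 4 thick. Origin at the centre of its underside.
- yellow_mat: yellow silicone place mat lying flat, fixed: 160 long (its x) x 85 wide (its y) x 4 thick. Origin at the centre of its underside.
- green_mat: green silicone place mat lying flat, fixed: 160 long (its x) x 85 wide (its y) x 4 thick. Origin at the centre of its underside.
- coaster: round cork coaster lying flat, fixed: 100 across, 5 thick. Origin at the centre of its underside.
- steamer: bystander: small round bamboo steamer with its lid on, loose: 146 across, 87 high with the loop handle. Origin at the centre of its underside.
- shaker: bystander: grey plastic spice shaker with a black twist cap, loose: 45 across, 92 high. Origin at the centre of its underside.
Things that resemble listed ones, but are neither listed nor needed, are in the scene too. Leave any orange or purple look-alike of the green_box alone.

How it is judged (in metres and radians):
At the end, for the whole second after the job is handed in: Each box stands flat on the mat of its lid's colour, its centre within 13 mm of the mat's centre and its long side within 0.2 rad of the mat's long side (either way round); the dish stands upright on the cork coaster within 13 mm of its centre; all released and at rest (horizontal distance between red_box and red_mat below 0.013 m and z of red_box in the frame of red_mat below 0.008 m and angle between each of red_box, blue_box, yellow_box, green_box, dish's own z axis and vertical below 0.08 rad and linear speed of each of red_box, blue_box, yellow_box, green_box, dish below 0.02 m/s and angular speed of each of red_box, blue_box, yellow_box, green_box, dish below 0.2 rad/s and angle between the x axis of red_box and the x axis of red_mat, either way round below 0.2 rad and horizontal distance between blue_box and blue_mat below 0.013 m and z of blue_box in the frame of blue_mat below 0.008 m and angle between the x axis of blue_box and the x axis of blue_mat, either way round below 0.2 rad and horizontal distance between yellow_box and yellow_mat below 0.013 m and z of yellow_box in the frame of yellow_mat below 0.008 m and angle between the x axis of yellow_box and the x axis of yellow_mat, either way round below 0.2 rad and horizontal distance between green_box and green_mat below 0.013 m and z of green_box in the frame of green_mat below 0.008 m and angle between the x axis of green_box and the x axis of green_mat, either way round below 0.2 rad and horizontal distance between dish and coaster below 0.013 m and z of dish in the frame of coaster below 0.009 m); the robot touches nothing.
It fails at once if the bamboo steamer or the spice shaker is shifted by more than 20 mm or tipped (distance of any of steamer, shaker from where it was at the start of the episode above 0.02 m or angle between any of steamer, shaker's own z axis and vertical above 0.3 rad).
It fails at once if a box or the dish is tilted by more than 0.5 rad (about 30 degrees) (angle between any of red_box, blue_box, yellow_box, green_box, dish's own z axis and vertical above 0.5 rad).
It also fails if it takes over 133 s, if anything falls off the work surface, if the arm or the gripper's body presses on something with over 40 N, if the wrist force passes 120 N, or if a joint passes its speed limit or range.

### The arm

A 6-joint arm with a two-finger parallel gripper is mounted at the origin on the work surface. World frame = base frame: x ahead of the robot, y to its left, z up, the work surface at z = 0. Lengths are in mm, angles in rad, forces in N, time in s.
With the tool pointing down it reaches from about 300 to 1000 mm from the base axis. Payload 5.1 kg.
Tool frame: the origin (TCP) lies between the finger pads; the fingertips stand 17 mm ahead of it and the grasp point (between the pads) lies 2 mm behind it (nose_length is the distance from the TCP to the fingertips, in mm); z points along the fingers, y is the line along which they close (so a half turn about z gives the same grasp; the last joint's range is limited). The gripper opens to 95 mm and grips with 3 to 60 N. Pads are 20 mm wide; open, the fingers measure 119 mm over their backs; the gripper's body (75 mm by 180 mm) begins 59 mm behind the grasp point.
Start: joints at [1.163, 0.124, 1.65, -0, 1.367, -0.083], TCP at [207.448, 615.995, 211.156] pointing down, gripper open.
Joint ranges: [-2.61, 2.61], [-1.02, 2.33], [0.03, 2.71], [-1.35, 4.49], [0.32, 2.68], [-2.91, 2.91]. Speed limits (rad/s): [2.57, 2.57, 3.14, 3.14, 3.14, 3.14].

### API

Orientations are given as a rotation vector (axis times angle).
In Python, from rig import sense, snapshot, calibration, job_done, nose_length gives the robot as it stands.
- The arm moves only by the tool step_arm, never from a script. Its argument "moves" is text: rows parted by semicolons, each of 4 numbers parted by spaces: the shift along the tool's x, y, z in mm, then the turn about the tool's z in degrees. A call has 1 to 20 rows; each row shifts and turns the commanded pose from where the row before left it, along the tool's axes as they then stand; what a row does not reach is not made up. A row lasts 1/10 s, in which the tool goes at most 50 mm and 8.59 degrees, less where a joint would pass 70% of its speed; a pose out of reach is approached as far as the arm can. A call with a gripper value outside its range is refused whole. "jaw" is the opening, from 0 (shut) to 1 (fully open), set as the call begins (left out, the last holds). The fingers move at their own pace and stop on an object; "squeeze" is the grip in N (left out, the last holds). Time passes only in rows, so rows that do not move let the fingers close. It gives the time, the measured TCP pose, the force, the opening and the grip force at its end, in the units of the state.
- sense(): the state, without advancing time (a new reading comes with each control period).
- snapshot(name): name is "scene" or "top" or "wrist"; returns the picture (480x640x3 uint8, blue, green, red); there is no depth.
- calibration(name): a dict with "intrinsics" (3x3 intrinsics, pixels), "world_to_cam" (4x4, takes a point from world to camera coordinates). Camera axes: x right, y up, looking along -z (the intrinsics and any distortion apply to the point x, -y, -z); pixel columns grow to the right and rows downward; lengths in mm; the calibration is good to about 2 mm. A picture is of the moment at which its call begins: read the wrist's pose just before it. calibration takes no time and is no camera call; for the wrist camera it gives the pose at the moment of the call.
- job_done(): hands the job in; it is judged then, once.
The state is a dict: "time": time; "q": joint angles; "joint_vel": joint speeds; "effort": joint torques, N m; "ee_pos": TCP position; "tcp_rot": TCP orientation; "wrist_force": force on the tool from outside, world axes, zero at the start; "torque": the same for the moment, N m; "gripper_width": opening from 0.0 (shut) to 1.0 (fully open); "grip_force": force on a finger pad.
Only numpy, scipy, OpenCV 4.12 (cv2) and the standard library are available. Lean on these libraries where they do the work, as an engineer would, in place of code of your own. Each camera call takes 0.05 s, during which the arm holds its last target. There are 200 camera calls.

## Working session

There is one attempt and no reset: what is moved stays moved. The work goes in short steps, Python scripts to look and compute and a tool call to move; the robot and the scene stay as the last step left them, time stands still between calls to the robot, and variables do not carry over. Pictures are saved under pics/ and viewed, at most 14 in all, crops included, and the job is handed in when it is done.

Besides the shell and the picture viewer there is one more tool, called after "Request:" as name(argument=value, ...) on one line, values as JSON. step_arm: Moves the arm, as the interface text tells. Its arguments: {"type":"object","properties":{"moves":{"type":"string"},"jaw":{"type":"number"},"squeeze":{"type":"number"}},"required":["moves"]}

```bash
mkdir -p pics; ls; python3 - <<'E'
from rig import *
import cv2
s=sense();print(s)
for n in("scene","top","wrist"):
    c=calibration(n);print(n,c["intrinsics"],c["world_to_cam"],{k:v for k,v in c.items() if k not in("intrinsics","world_to_cam")})
    cv2.imwrite(f"pics/{n}0.png",snapshot(n))
print(nose_length)
E
```

```text
pics
{'time': 0.0, 'q': array([ 1.16340618e+00,  1.24476319e-01,  1.65166609e+00,  2.96563923e-05,
        1.36749247e+00, -8.26222646e-02]), 'joint_vel': array([-0.00111939,  0.00042961, -0.0008806 ,  0.000108  ,  0.00237429,
        0.00067671]), 'effort': array([ 1.42838926e-04, -4.17594230e+01, -3.59936213e+01,  7.74858892e-02,
        4.90688765e-02, -1.89479115e-04]), 'ee_pos': array([207.18402184, 615.4148884 , 209.91036041]), 'tcp_rot': array([-0.50782963, -3.09974428,  0.00310054]), 'wrist_force': array([0.3164057 , 0.28066054, 0.1152251 ]), 'torque': array([-0.0028387 ,  0.02296507, -0.00875463]), 'grip_force': 0.0, 'gripper_width': 0.9997732889324839}
scene [[554.10261141   0.         317.88784523]
 [  0.         554.10261141 251.60825578]
 [  0.           0.           1.        ]] [[-2.65979590e-01  9.63977984e-01 -1.14192203e-03  1.69516694e+02]
 [-5.93205460e-01 -1.62742534e-01  7.88430181e-01  3.15585391e+02]
 [ 7.59843497e-01  2.10383731e-01  6.15123195e-01 -1.77322346e+03]
 [ 0.00000000e+00  0.00000000e+00  0.00000000e+00  1.00000000e+00]] {}
top [[446.37525016   0.         324.35528956]
 [  0.         446.37525016 230.49361644]
 [  0.           0.           1.        ]] [[-2.06900360e-02 -9.99693189e-01  1.36180391e-02  1.03591293e+01]
 [ 9.96718056e-01 -1.95583943e-02  7.85530840e-02 -6.21614223e+02]
 [-7.82626360e-02  1.51986115e-02  9.96816915e-01 -1.27912915e+03]
 [ 0.00000000e+00  0.00000000e+00  0.00000000e+00  1.00000000e+00]] {}
wrist [[353.59022286   0.         316.69920204]
 [  0.         353.59022286 238.2180951 ]
 [  0.           0.           1.        ]] [[ 3.18747851e-01  9.47838750e-01 -1.22959997e-03 -6.48195011e+02]
 [-9.06724625e-01  3.04543173e-01 -2.91725746e-01  3.36108044e+01]
 [-2.76134500e-01  9.41018632e-02  9.56501217e-01 -3.91238842e+02]
 [ 0.00000000e+00  0.00000000e+00  0.00000000e+00  1.00000000e+00]] {}
17.0
```

View pics/top0.png

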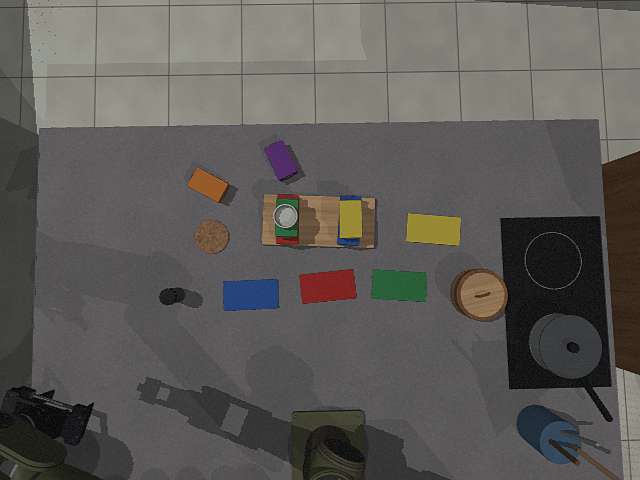

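View pics/scene0.png

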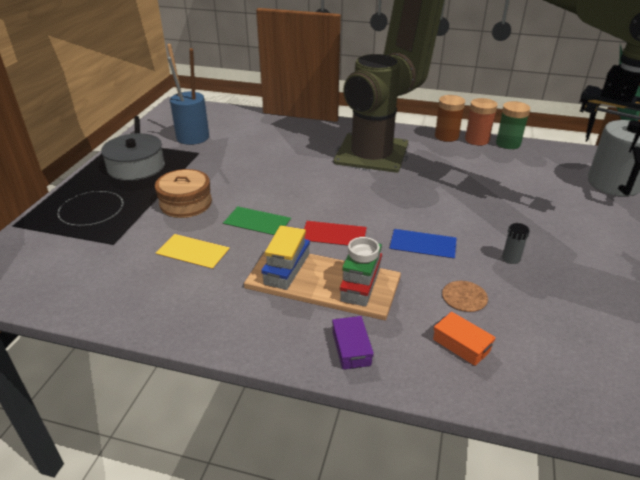

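Top view: the red stack (green box and white dish on top) is at (286,218) and the blue stack (yellow on top) at (350,220). Mats: blue (251,295), red (328,286), green (399,285), yellow (434,229). Coaster (212,236), shaker (172,296), steamer (480,294).
Could be mistaken for the green box: the purple box (281,160), the orange box (209,184) and the green mat (399,285). The stack-top green lid at (286,218) fits the description.

```bash
cat > h.py <<'E'
import numpy as np, cv2
from rig import *
HSV={'red':[((0,130,50),(6,255,255)),((174,130,50),(180,255,255))],'blue':[((105,120,40),(125,255,255))],
'yellow':[((22,130,70),(34,255,255))],'green':[((55,100,30),(85,255,255))],'cork':[((5,70,70),(20,190,255))],'white':[((0,0,150),(180,40,255))]}
def mask(img,col):
    h=cv2.cvtColor(img,cv2.COLOR_BGR2HSV)
    return sum(cv2.inRange(h,np.array(a),np.array(b)) for a,b in HSV[col])
def cast(cal,px,z):
    K,T=cal["intrinsics"],cal["world_to_cam"]; R,t=T[:3,:3],T[:3,3]
    px=np.atleast_2d(px).astype(float)
    d=np.c_[(px[:,0]-K[0,2])/K[0,0],-(px[:,1]-K[1,2])/K[1,1],-np.ones(len(px))]@R
    o=-R.T@t
    return o+d*((z-o[2])/d[:,2])[:,None]
def proj(cal,p):
    K,T=cal["intrinsics"],cal["world_to_cam"]; c=T[:3,:3]@np.asarray(p,float)+T[:3,3]
    return K[0,0]*c[0]/-c[2]+K[0,2], K[1,2]-K[1,1]*c[1]/-c[2]
def points(m,win,amin=25):
    """contour px of all blobs in window (x0,y0,x1,y1)"""
    w=np.zeros_like(m); x0,y0,x1,y1=win; w[y0:y1,x0:x1]=m[y0:y1,x0:x1]
    cs=[c for c in cv2.findContours(w,cv2.RETR_EXTERNAL,cv2.CHAIN_APPROX_NONE)[0] if cv2.contourArea(c)>=amin]
    return np.vstack(cs)[:,0] if cs else None
def rect(cal,pts,z):
    """world centre, long, short, long-axis angle"""
    W=cast(cal,pts,z)[:,:2].astype(np.float32)
    b=cv2.boxPoints(cv2.minAreaRect(W)); e1,e2=b[1]-b[0],b[2]-b[1]
    if np.linalg.norm(e1)<np.linalg.norm(e2): e1,e2=e2,e1
    a=np.degrees(np.arctan2(e1[1],e1[0])); a=(a+90)%180-90
    return b.mean(0),np.linalg.norm(e1),np.linalg.norm(e2),a
def height(cA,pA,cB,pB,zs):
    r=[np.linalg.norm(rect(cA,pA,z)[0]-rect(cB,pB,z)[0]) for z in zs]
    i=int(np.argmin(r)); return zs[i],r[i]
E
python3 - <<'E'
from h import *
T,S=cv2.imread('pics/top0.png'),cv2.imread('pics/scene0.png')
cT,cS=calibration('top'),calibration('scene')
np.set_printoptions(precision=1,suppress=True)
J=[('blue mat','blue',(215,270,290,320),(380,220,470,265),4),('red mat','red',(293,262,362,310),(295,215,372,248),4),
('green mat','green',(365,262,432,308),(215,200,300,240),4),('yellow mat','yellow',(400,205,470,250),(150,228,235,270),4),
('coaster','cork',(185,212,236,260),(435,275,495,315),5),('yellow lid','yellow',(330,185,372,252),(262,222,312,262),103),
('green lid','green',(268,188,304,250),(338,248,385,280),103),('dish','white',(268,198,304,235),(340,235,385,265),129),
('red lid','red',(268,188,304,250),None,63),('blue lid','blue',(330,185,372,252),None,63)]
for n,c,wt,ws,z in J:
    p=points(mask(T,c),wt,6); 
    q=points(mask(S,c),ws) if ws else None
    print(n,*rect(cT,p,z), 'scene',*( rect(cS,q,z) if q is not None else []),'h',height(cT,p,cS,q,np.arange(-20,160,1.)) if q is not None else '')
E
```

```text
blue mat [439.8 218.3] 159.74501 84.60082 -88.672745 scene [438.9 218.8] 158.62051 85.76689 -88.71435 h (np.float64(5.0), np.float32(0.84370714))
red mat [459.5  -8.2] 159.15543 84.4363 -85.09981 scene [458.5  -7.8] 158.3993 87.151634 -85.0902 h (np.float64(5.0), np.float32(0.75985))
green mat [ 457.6 -218.4] 158.65 84.25784 85.06357 scene [ 456.4 -218.2] 157.44368 83.61898 85.152985 h (np.float64(5.0), np.float32(0.6209999))
yellow mat [ 621.4 -326.1] 159.70056 84.47303 84.24893 scene [ 620.6 -326.3] 159.04866 86.341255 84.03668 h (np.float64(5.0), np.float32(0.44342917))
coaster [611.4 331.6] 97.10963 96.87777 -45.569508 scene [611.3 332.6] 101.270584 98.71354 -24.789955 h (np.float64(5.0), np.float32(1.0672534))
yellow lid [647.4 -72.4] 102.3713 60.766636 -1.135582 scene [646.6 -72.5] 106.25807 62.607986 0.50749207 h (np.float64(104.0), np.float32(0.5583053))
green lid [653.5 103.5] 102.20649 60.35622 -1.0684586 scene [688.3 102.5] 60.703106 47.270477 87.82588 h (np.float64(78.0), np.float32(8.3262205))
dish [655.2 105.5] 45.829994 26.536379 -27.303936 scene [656.6 110.5] 71.23755 67.249374 58.9718 h (np.float64(127.0), np.float32(4.7044516))
red lid [653.7 103.4] 136.87283 62.116524 -1.1458893 scene h 
blue lid [647.2 -72.3] 139.7368 60.35572 -5.123604 scene h
```

View pics/wrist0.png

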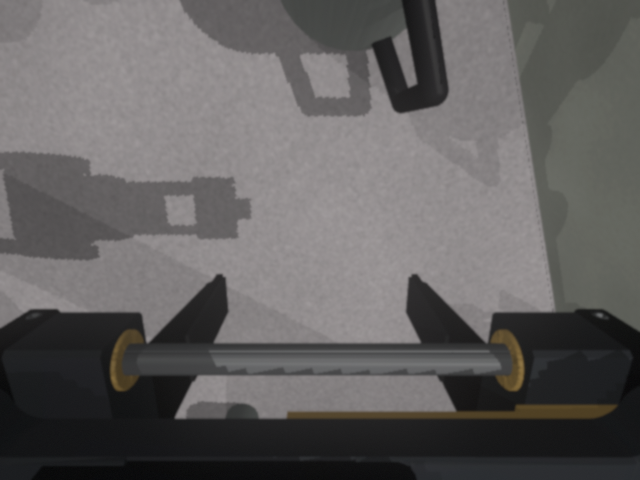

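Request:
step_arm(moves="0 0 -23 -6.1;0 0 -23 -6.1;0 0 -23 -6.2;-30 -33 0 0;-30 -33 0 0;-30 -33 0 0;-30 -33 0 0;-30 -33 0 0;-30 -33 0 0;-30 -33 0 0;-30 -33 0 0;-30 -33 0 0;-30 -33 0 0;-30 -33 0 0;-30 -33 0 0;-30 -33 0 0;-30 -33 0 0;-30 -33 0 0;-30 -33 0 0;-30 -33 0 0", jaw=1, squeeze=25)

```text
time: 2.15
ee_pos: [716.2, 51.6, 279.6]
tcp_rot: [-0.006, -3.141, -0.0]
wrist_force: [0.0, 0.8, -0.1]
gripper_width: 0.996
grip_force: 0.0
```

```bash
cat >> h.py <<'E'
from scipy.spatial.transform import Rotation as Ro
def pose():
    s=sense(); R=Ro.from_rotvec(s['tcp_rot']).as_matrix()
    return s['ee_pos'],R,np.degrees(np.arctan2(R[1,0],R[0,0])),s
def to(x,y,z,yaw):
    """tool-frame shift AFTER the turn is done, and turn (deg) about tool z"""
    p,R,a,s=pose(); turn=-((yaw-a+180)%360-180)
    c,q=np.cos(np.radians(yaw)),np.sin(np.radians(yaw)); d=np.array([x,y,z])-p
    print('at',p.round(1),'yaw',a.round(1),'t',round(float(s['time']),1),'-> turn',round(turn,1),'shift',np.round([d[0]*c+d[1]*q,d[0]*q-d[1]*c,-d[2]],1))
E
python3 - <<'E'
from h import *
np.set_printoptions(precision=1,suppress=True)
print(pose()[:3]); c=calibration('wrist'); W=snapshot('wrist'); cv2.imwrite('pics/w1.png',W)
np.savez('w1.npz',K=c['intrinsics'],T=c['world_to_cam'])
for n,p in(('dish',(655,104,129)),('yel',(647,-72,103)),('coaster',(611,332,5))): print(n,proj(c,p))
E
```

```text
(array([716.2,  51.6, 279.6]), array([[-1.,  0., -0.],
       [ 0.,  1.,  0.],
       [ 0.,  0., -1.]]), np.float64(179.78130277935227))
dish (np.float64(376.1861453773441), np.float64(155.17697554043025))
yel (np.float64(188.35390488842455), np.float64(145.46077809706475))
coaster (np.float64(552.2027803597164), np.float64(109.74300151112635))
```

View pics/w1.png

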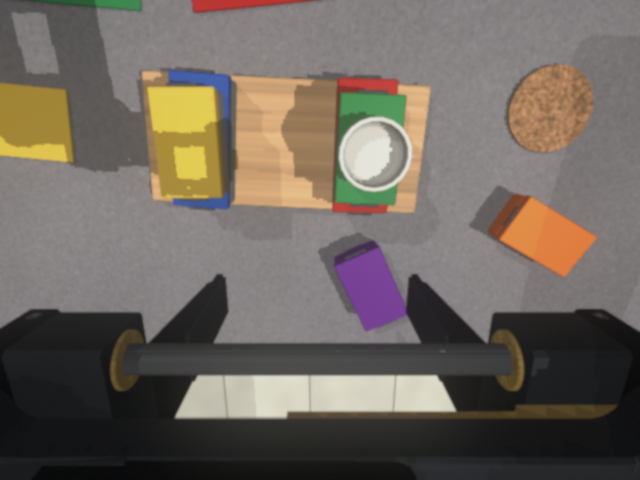

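Wrist view: the dish is at (375,154) on the green lid with red ends below it. Yellow on blue is at (188,143) and the cork coaster at (551,109). The purple (370,285) and orange (548,235) boxes stand apart, so the choice is confirmed.

```bash
python3 - <<'E'
from h import *
np.set_printoptions(precision=1,suppress=True)
d=np.load('w1.npz'); c={'intrinsics':d['K'],'world_to_cam':d['T']}; W=cv2.imread('pics/w1.png')
T=cv2.imread('pics/top0.png'); cT=calibration('top')
hsv=cv2.cvtColor(W,cv2.COLOR_BGR2HSV)
def circ(cal,pts,z):
    w=cast(cal,pts,z)[:,:2].astype(np.float32); return cv2.fitEllipse(cv2.convexHull(w))
dw=points(cv2.inRange(hsv,np.array((0,0,95)),np.array((180,70,255))),(330,108,422,200))
ht=cv2.cvtColor(T,cv2.COLOR_BGR2HSV); dt=points(cv2.inRange(ht,np.array((0,0,95)),np.array((180,80,255))),(270,200,302,232))
for n,q,k in(('w',dw,c),('t',dt,cT)): print('dish',n,circ(k,q,129))
z=np.arange(100,160,1.);r=[np.hypot(*np.subtract(circ(c,dw,a)[0],circ(cT,dt,a)[0])) for a in z];print('dish h',z[np.argmin(r)],min(r))
cw=points(mask(W,'cork'),(495,55,605,165),500);print('coaster',circ(c,cw,5))
for n,col,w,wt,z in(('yel','yellow',(140,75,226,210),(330,185,372,252),103),('green','green',(325,80,412,215),(268,188,304,250),103),
 ('red','red',(325,70,412,220),(268,188,304,250),63),('blue','blue',(140,65,235,215),(330,185,372,252),63)):
    p=points(mask(W,col),w);t=points(mask(T,col),wt,6); print(n,*rect(c,p,z),'h',height(c,p,cT,t,np.arange(20,130,1.)))
to(655,104.5,200,180)
E
```

```text
dish w ((662.1931762695312, 109.73612213134766), (67.34256744384766, 92.34184265136719), 133.4705047607422)
dish t ((656.2080078125, 105.07872772216797), (63.82026672363281, 65.74347686767578), 165.3807830810547)
dish h 152.0 6.465418959945877
coaster ((610.6010131835938, 329.0326232910156), (98.97563934326172, 99.72392272949219), 176.14599609375)
yel [645.6 -73.2] 102.43682 63.12054 -0.20635986 h (np.float64(107.0), np.float32(1.5707563))
green [652.4 100.3] 101.71001 59.46251 -2.5161896 h (np.float64(83.0), np.float32(2.88881))
red [652.5 100.5] 138.5509 60.822147 -1.8615494 h (np.float64(49.0), np.float32(2.8489425))
blue [646.  -73.2] 137.74022 60.410458 -4.7515182 h (np.float64(67.0), np.float32(0.94623667))
at [719.4  45.8 278.3] yaw 179.5 t 2.2 -> turn -0.5 shift [64.4 58.7 78.3]
```

```bash
python3 - <<'E'
from h import *
np.set_printoptions(precision=1,suppress=True)
c=calibration('wrist'); W=snapshot('wrist'); cv2.imwrite('pics/w2.png',W); print(np.abs(c['world_to_cam']-calibration('wrist')['world_to_cam']).max())
T=cv2.imread('pics/top0.png'); cT=calibration('top')
hsv=cv2.cvtColor(W,cv2.COLOR_BGR2HSV)
def circ(cal,pts,z):
    w=cast(cal,pts,z)[:,:2].astype(np.float32); return cv2.fitEllipse(cv2.convexHull(w))
u,v=map(int,proj(c,(655,105,129)));print(u,v)
m=cv2.inRange(hsv,np.array((0,0,120)),np.array((180,45,255)));k=np.zeros_like(m);cv2.circle(k,(u,v),44,255,-1)
dw=points(m&k,(0,0,640,480))
ht=cv2.cvtColor(T,cv2.COLOR_BGR2HSV); dt=points(cv2.inRange(ht,np.array((0,0,95)),np.array((180,80,255))),(270,200,302,232))
print('dish',circ(c,dw,129))
z=np.arange(100,160,1.);r=[np.hypot(*np.subtract(circ(c,dw,a)[0],circ(cT,dt,a)[0])) for a in z];print('dish h',z[np.argmin(r)],min(r))
cw=points(mask(W,'cork'),(495,55,620,165),500);print('coaster',circ(c,cw,5))
for n,col,w,wt,z in(('yel','yellow',(140,75,226,210),(330,185,372,252),103),('green','green',(325,80,422,215),(268,188,304,250),103),
 ('red','red',(325,70,422,220),(268,188,304,250),63),('blue','blue',(140,65,240,215),(330,185,372,252),63)):
    p=points(mask(W,col),w);t=points(mask(T,col),wt,6); print(n,*rect(c,p,z),'h',height(c,p,cT,t,np.arange(20,130,1.)))
to(655,104.5,200,180)
E
```

```text
3.578011673775684
384 151
dish ((654.6257934570312, 102.3509750366211), (65.24256896972656, 66.1400146484375), 154.85403442382812)
dish h 114.0 2.4997528358185606
coaster ((610.6363525390625, 329.06292724609375), (98.81025695800781, 100.20750427246094), 173.51171875)
yel [645.7 -73.4] 101.692856 63.047005 -0.43397522 h (np.float64(108.0), np.float32(1.3519639))
green [652.4 100.5] 101.76929 59.319515 -2.157486 h (np.float64(88.0), np.float32(2.6903815))
red [652.5 100.6] 138.70319 61.07386 -1.8904648 h (np.float64(51.0), np.float32(2.7734003))
blue [645.9 -73.5] 137.81822 60.241302 -4.837639 h (np.float64(69.0), np.float32(0.85364443))
at [717.4  48.6 278. ] yaw 179.5 t 2.2 -> turn -0.5 shift [62.4 55.9 78. ]
```

Request:
step_arm(moves="21 18 26 -0.5;21 19 26 0;20 18.5 26 0;0 0 0 0;0 0 0 0;0 0 0 0")

```text
time: 2.85
ee_pos: [654.6, 108.4, 204.1]
tcp_rot: [-0.008, 3.138, 0.0]
wrist_force: [-0.3, -0.2, 0.2]
gripper_width: 0.997
grip_force: 0.0
```

```bash
python3 -c "
from h import *
to(655.5,104,123,180)"
```

```text
at [654.6 108.4 204.1] yaw -179.7 t 2.9 -> turn 0.3 shift [-0.9 -4.4 81.1]
```

Request:
step_arm(moves="0 -4 20 0;0 0 25 0;0 0 20 0;0 0 10 0;0 0 4 0;0 0 0 0;0 0 0 0;0 0 0 0")

```text
time: 3.65
ee_pos: [654.2, 104.6, 124.8]
tcp_rot: [-0.008, 3.139, 0.0]
wrist_force: [0.1, -0.3, 0.5]
gripper_width: 1.002
grip_force: 0.0
```

```bash
python3 -c "
from h import *
to(655.5,104,123,180)"
```

```text
at [654.2 104.6 124.8] yaw -179.7 t 3.6 -> turn 0.3 shift [-1.3 -0.6  1.8]
```

Request:
step_arm(moves="-1 0 1.5 0;0 0 0 0;0 0 0 0;0 0 0 0;0 0 0 0;0 0 0 0;0 0 0 0;0 0 0 0", jaw=0, squeeze=12)

```text
time: 4.45
ee_pos: [654.3, 104.5, 121.7]
tcp_rot: [0.008, -3.141, 0.0]
wrist_force: [0.2, -0.3, 1.6]
gripper_width: 0.673
grip_force: 12.0
```

Request:
step_arm(moves="0 0 -5 0;0 0 -15 0;0 0 -20 0;4 20 -10 0;5 28 0 0;7 36 0 0;7 38 0 0;7 38 0 0;6 32 10 0;5 22 15 0;3 12 20 0;0 0 25 0;0 0 25 0;0 0 20 0;0 0 15 0;0 0 0 0;0 0 0 0;0 0 0 0")

```text
time: 6.25
ee_pos: [610.4, 330.8, 43.7]
tcp_rot: [-0.008, 3.139, 0.002]
wrist_force: [0.8, -0.1, -0.9]
gripper_width: 0.674
grip_force: 12.0
```

```bash
python3 - <<'E'
from h import *
to(610,330.5,24.5,180)
E
```

```text
at [610.4 330.8  43.7] yaw -179.7 t 6.2 -> turn 0.3 shift [ 0.4 -0.3 19.2]
```

Request:
step_arm(moves="0 0 8 0;0 0 5 0;0 0 3 0;0 0 2 0;0 0 1 0;0 0 0 0;0 0 0 0;0 0 0 0")

```text
time: 7.05
ee_pos: [609.1, 330.3, 23.6]
tcp_rot: [0.008, -3.141, 0.0]
wrist_force: [-3.8, -1.5, 5.5]
gripper_width: 0.676
grip_force: 12.0
```

Request:
step_arm(moves="0 0 0 0;0 0 0 0;0 0 0 0;0 0 -8 0;0 0 -20 0;0 0 -35 0;0 0 -40 0;-2 -10 -35 0;-5 -25 -20 0;-7 -38 0 0;-7 -38 0 0;-7 -38 0 0;-7 -38 0 0;-6 -28 0 0;-2.5 -13 0 0;0 0 0 0;0 0 0 0;0 0 0 0;0 0 0 0", jaw=1)

```text
time: 8.95
ee_pos: [653.6, 103.9, 180.7]
tcp_rot: [0.011, -3.142, -0.0]
wrist_force: [-0.4, -0.7, -0.3]
gripper_width: 1.004
grip_force: 0.0
```

```bash
cat >> h.py <<'E'
def circ(cal,pts,z):
    w=cast(cal,pts,z)[:,:2].astype(np.float32); return cv2.fitEllipse(cv2.convexHull(w))
E
python3 - <<'E'
from h import *
to(653,102,88,180)
T=snapshot('top');cv2.imwrite('pics/t1.png',T);cT=calibration('top')
ht=cv2.cvtColor(T,cv2.COLOR_BGR2HSV); m=cv2.inRange(ht,np.array((0,0,100)),np.array((180,60,255)))
p=points(m,(185,212,236,260)); print(circ(cT,p,31)); print(circ(cT,points(mask(T,'cork'),(185,212,236,260)),5))
cv2.imwrite('pics/t1c.png',cv2.resize(T[150:340,150:520],None,fx=2,fy=2))
E
```

```text
at [653.6 103.9 180.7] yaw -179.6 t 8.9 -> turn 0.4 shift [ 0.6 -1.9 92.7]
((612.0532836914062, 300.97344970703125), (132.2968292236328, 154.4595947265625), 72.93354034423828)
((611.7499389648438, 331.6863708496094), (97.99239349365234, 98.27027893066406), 169.13571166992188)
```

View pics/t1c.png

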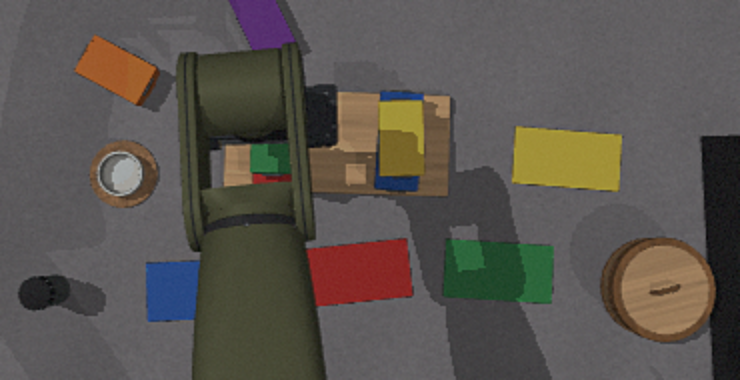

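The dish stands on the coaster (crop (123,173)), nearly centred. I'll go on to the green box and measure the dish more exactly later.

Request:
step_arm(moves="0.5 -1.5 20 0;0 0 30 0;0 0 25 0;0 0 12 0;0 0 5 0;0 0 0 0;0 0 0 0;0 0 0 0", jaw=1)

```text
time: 9.8
ee_pos: [654.4, 101.1, 90.5]
tcp_rot: [-0.008, 3.139, 0.0]
wrist_force: [0.3, 0.2, -0.2]
gripper_width: 1.002
grip_force: 0.0
```

Request:
step_arm(moves="0 0 0 0;0 0 0 0;0 0 0 0;0 0 0 0;0 0 0 0;0 0 0 0;0 0 0 0", jaw=0, squeeze=25)

```text
time: 10.5
ee_pos: [653.3, 101.1, 88.7]
tcp_rot: [0.008, -3.142, -0.0]
wrist_force: [-0.6, 0.3, 0.4]
gripper_width: 0.657
grip_force: 24.7
```

```bash
python3 - <<'E'
from h import *
T=cv2.imread('pics/t1.png');cT=calibration('top')
print(cast(cT,(211.5,236.5),31))
g=cv2.cvtColor(T,cv2.COLOR_BGR2HSV)
for s,v in((40,130),(50,110),(60,120)):
    m=cv2.inRange(g,np.array((0,0,v)),np.array((180,s,255)));k=np.zeros_like(m);cv2.circle(k,(211,236),14,255,-1)
    print(circ(cT,points(m&k,(0,0,640,480),5),31))
to(652.5,102,88,180)
E
```

```text
[[610.15935264 324.66674113  31.        ]]
((611.0391845703125, 331.4046630859375), (62.80229187011719, 64.22216796875), 143.27398681640625)
((611.0416870117188, 331.34649658203125), (64.1871566772461, 64.29598236083984), 19.596040725708008)
((611.2564086914062, 331.43951416015625), (63.95604705810547, 64.20360565185547), 1.9182665348052979)
at [653.3 101.1  88.7] yaw -179.7 t 10.5 -> turn 0.3 shift [0.8 0.9 0.7]
```

Request:
step_arm(moves="0 0 -4 0;0 0 -8 0;0 0 -12 0;0 0 -12 7;0 0 -12 8;0 0 -12 8;0 0 -12 8;0 0 -12 8;0 0 -12 8;0 0 -4 8;0 0 0 8;0 0 0 8;0 0 0 8;0 0 0 8;0 0 0 8.3;-12 -6 0 0;-24 -12 0 0;-34 -17 0 0;-40 -20 0 0;-40 -20 0 0")

```text
time: 12.5
ee_pos: [564.1, -43.5, 189.4]
tcp_rot: [2.311, 2.127, -0.0]
wrist_force: [0.7, -0.7, -1.6]
gripper_width: 0.652
grip_force: 24.7
```

Request:
step_arm(moves="-40 -20 0 0;-40 -20 0 0;-36 -18 0 0;-30 -15 0 0;-20 -10 10 0;-14 -7 20 0;-6 -3 25 0;0 0 25 0;0 0 20 0;0 0 15 0;0 0 10 0;0 0 0 0;0 0 0 0;0 0 0 0")

```text
time: 13.9
ee_pos: [457.5, -219.5, 65.0]
tcp_rot: [2.314, 2.121, 0.001]
wrist_force: [-0.1, -0.1, -1.4]
gripper_width: 0.656
grip_force: 24.7
```

```bash
python3 - <<'E'
from h import *
to(457,-219,30,85)
E
```

```text
at [ 457.5 -219.5   65. ] yaw 85.0 t 13.9 -> turn 0.0 shift [ 0.5 -0.6 35. ]
```

Request:
step_arm(moves="0 0 12 0;0 0 11 0;0 0 6 0;0 0 3 0;0 0 2 0;0 0 0.5 0;0 0 0 0;0 0 0 0;0 0 0 0")

```text
time: 14.8
ee_pos: [456.8, -219.1, 29.7]
tcp_rot: [2.316, 2.122, 0.0]
wrist_force: [-2.5, 2.3, 4.2]
gripper_width: 0.654
grip_force: 24.7
```

Request:
step_arm(moves="0 0 0 0;0 0 0 0;0 0 0 0;0 0 -10 0;0 0 -20 0;0 0 -30 0;0 0 -30 -8;0 0 -30 -8;0 0 -30 -8;0 0 -10 -8;0 0 0 -8;0 0 0 -8;0 0 0 -8;0 0 0 -8;0 0 0 -8;0 0 0 -8;0 0 0 -8;0 0 0 -7;-20 15 0 0;-35 27 0 0", jaw=1)

```text
time: 16.8
ee_pos: [511.5, -177.9, 190.2]
tcp_rot: [0.006, 3.14, -0.002]
wrist_force: [0.1, -0.3, 1.4]
gripper_width: 1.001
grip_force: 0.0
```

Request:
step_arm(moves="-38 29 0 0;-38 29 0 0;-30 24 0 0;-20 16 10 0;-8.5 6 25 0;0 0 25 0;0 0 0 0;0 0 0 0;0 0 0 0")

```text
time: 17.7
ee_pos: [647.1, -73.6, 131.4]
tcp_rot: [0.001, 3.139, -0.001]
wrist_force: [-0.2, 0.2, 0.4]
gripper_width: 0.998
grip_force: 0.0
```

```bash
python3 - <<'E'
from h import *
to(646.5,-73,88.5,180)
c=calibration('wrist');W=snapshot('wrist')
T=snapshot('top');cT=calibration('top');cv2.imwrite('pics/t2.png',T)
cv2.imwrite('pics/w3.png',W)
p=points(mask(T,'green'),(365,250,435,315));print('gmask lid?',rect(cT,p,44))
E
```

```text
at [647.1 -73.6 131.4] yaw 180.0 t 17.7 -> turn -0.0 shift [ 0.6  0.6 42.9]
gmask lid? (array([ 458.88654, -218.15009], dtype=float32), np.float32(141.11594), np.float32(81.60878), np.float32(84.981705))
```

View pics/t2.png

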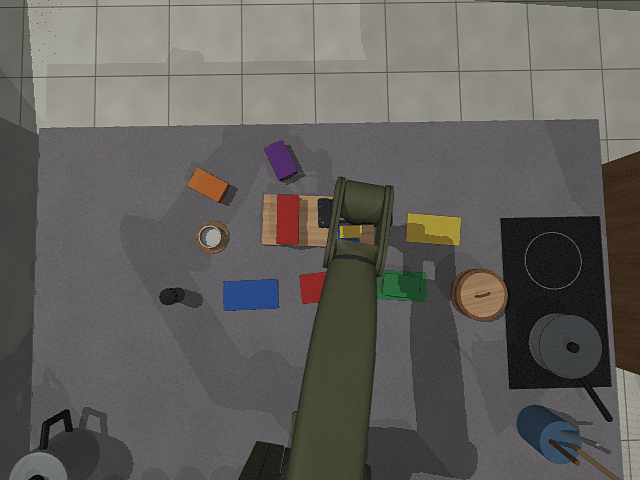

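Green lid sits on the green mat at (403,286); the red lid (288,219) is now uncovered. Next is the yellow box.

Request:
step_arm(moves="0 0 20 0;0 0 14 0;0 0 6 0;0 0 2.5 0;0 0 0 0;0 0 0 0;0 0 0 0", jaw=1)

```text
time: 18.5
ee_pos: [646.7, -73.2, 87.5]
tcp_rot: [0.0, 3.14, -0.0]
wrist_force: [-0.3, 0.0, 0.2]
gripper_width: 0.999
grip_force: 0.0
```

Request:
step_arm(moves="0 0 0 0;0 0 0 0;0 0 0 0;0 0 0 0;0 0 0 0;0 0 0 0", jaw=0)

```text
time: 19.1
ee_pos: [646.1, -73.1, 86.6]
tcp_rot: [-0.0, -3.142, 0.0]
wrist_force: [-0.5, -0.7, 0.8]
gripper_width: 0.646
grip_force: 25.0
```

```bash
python3 - <<'E'
from h import *
to(620.7,-327,30,84.2)
E
```

```text
at [646.1 -73.1  86.6] yaw 180.0 t 19.1 -> turn 95.8 shift [-255.1    0.4   56.6]
```

Request:
step_arm(moves="0 0 -4 0;0 0 -8 0;0 0 -12 0;0 0 -12 7.8;0 0 -12 8;0 0 -12 8;0 0 -10 8;0 0 0 8;0 0 0 8;0 0 0 8;0 0 0 8;0 0 0 8;0 0 0 8;0 0 0 8;0 0 0 8;-12 0 0 0;-24 0 0 0;-36 0 0 0;-42 0 0 0;-42 0 0 0")

```text
time: 21.1
ee_pos: [630.1, -230.4, 157.6]
tcp_rot: [2.326, 2.11, 0.0]
wrist_force: [0.7, -0.3, -0.9]
gripper_width: 0.651
grip_force: 25.0
```

Request:
step_arm(moves="-38 0 0 0;-30 0 0 0;-20 0 5 0;-11 0 20 0;0 0 25 0;0 0 25 0;0 0 20 0;0 0 10 0;0 0 0 0;0 0 0 0;0 0 0 0")

```text
time: 22.2
ee_pos: [621.4, -327.1, 53.3]
tcp_rot: [2.329, 2.105, 0.001]
wrist_force: [-0.0, -0.7, -2.0]
gripper_width: 0.652
grip_force: 25.0
```

```bash
python3 - <<'E'
from h import *
to(620.7,-327,27.6,84.2)
E
```

```text
at [ 621.4 -327.1   53.3] yaw 84.2 t 22.2 -> turn 0.0 shift [ 0.1 -0.7 25.7]
```

Request:
step_arm(moves="0 -0.5 10 0;0 0 7 0;0 0 4 0;0 0 2.5 0;0 0 1.5 0;0 0 0 0;0 0 0 0;0 0 0 0")

```text
time: 23.0
ee_pos: [619.8, -326.7, 27.6]
tcp_rot: [-2.331, -2.106, 0.0]
wrist_force: [-4.1, 2.5, 6.0]
gripper_width: 0.65
grip_force: 25.0
```

Request:
step_arm(moves="0 0 0 0;0 0 0 0;0 0 0 0;0 0 -10 0;0 0 -20 0;0 0 -30 0;0 0 -30 -7.8;0 0 -30 -8;0 0 -10 -8;0 0 0 -8;0 0 0 -8;0 0 0 -8;0 0 0 -8;0 0 0 -8;0 0 0 -8;0 0 0 -8;0 0 0 -8;0 0 0 -3;0 0 0 0;0 0 0 0", jaw=1)

```text
time: 25.0
ee_pos: [620.0, -326.8, 157.2]
tcp_rot: [0.139, 3.138, -0.001]
wrist_force: [0.1, -0.4, 0.1]
gripper_width: 1.002
grip_force: 0.0
```

```bash
python3 - <<'E'
from h import *
T=snapshot('top');cT=calibration('top');cv2.imwrite('pics/t3.png',T)
S=snapshot('scene');cS=calibration('scene');cv2.imwrite('pics/s3.png',S)
b=points(mask(T,'blue'),(325,185,375,255));r=points(mask(T,'red'),(265,185,310,255))
print('blue',rect(cT,b,63),'red',rect(cT,r,63))
b2=points(mask(S,'blue'),(255,235,320,290));r2=points(mask(S,'red'),(335,255,390,310))
print('blue',rect(cS,b2,63),'red',rect(cS,r2,63)); z=np.arange(30,100,1.)
print(height(cT,b,cS,b2,z),height(cT,r,cS,r2,z))
to(rect(cT,b,63)[0][0]-.6,rect(cT,b,63)[0][1]-.8,48,175)
E
```

```text
blue (array([647.1757 , -72.51561], dtype=float32), np.float32(139.72568), np.float32(60.73891), np.float32(-5.1046295)) red (array([653.73944 , 103.344185], dtype=float32), np.float32(136.87283), np.float32(62.09446), np.float32(-1.1458893))
blue (array([650.1081 , -71.16234], dtype=float32), np.float32(146.33842), np.float32(62.784363), np.float32(-4.567642)) red (array([661.17206, 103.23908], dtype=float32), np.float32(141.33656), np.float32(63.128212), np.float32(-1.667305))
(np.float64(61.0), np.float32(0.7297541)) (np.float64(57.0), np.float32(1.7500662))
at [ 619.9 -326.7  156.9] yaw 174.9 t 25.1 -> turn -0.1 shift [ -4.5 254.8 108.9]
```

View pics/t3.png

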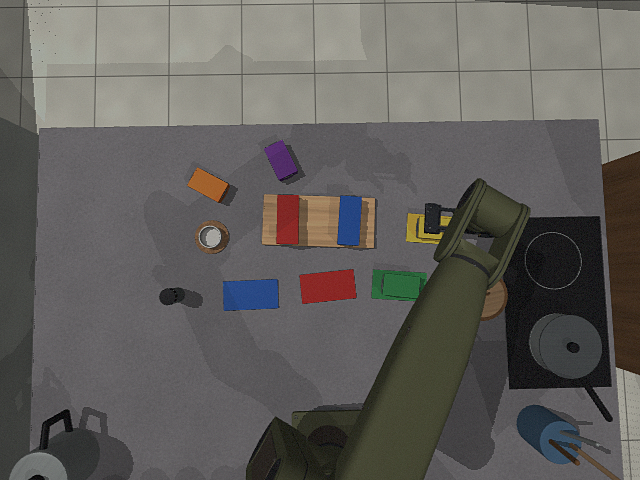

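Both stacks are down to the large boxes, red (288,219) and blue (350,220), with heights near 63. Green (403,286) and yellow are on their mats.

Request:
step_arm(moves="0 15 0 0;0 30 0 0;-1 40 0 0;-1 42 0 0;-1 42 0 0;-1.5 38 0 0;0 28 0 0;0 14 10 0;0 6 20 0;0 0 20 0;0 0 0 0;0 0 0 0;0 0 0 0")

```text
time: 26.4
ee_pos: [647.3, -73.6, 107.8]
tcp_rot: [0.138, 3.137, -0.0]
wrist_force: [-0.3, 0.6, 0.2]
gripper_width: 0.997
grip_force: 0.0
```

```bash
python3 - <<'E'
from h import *
to(646.6,-73.2,48,175)
E
```

```text
at [647.3 -73.6 107.8] yaw 175.0 t 26.4 -> turn -0.0 shift [ 0.7  0.3 59.8]
```

Request:
step_arm(moves="0.5 0 20 0;0 0 20 0;0 0 12 0;0 0 5 0;0 0 2 0;0 0 0 0;0 0 0 0")

```text
time: 27.1
ee_pos: [646.9, -73.2, 48.8]
tcp_rot: [0.137, 3.137, -0.0]
wrist_force: [0.5, -0.3, 0.7]
gripper_width: 1.005
grip_force: 0.0
```

Request:
step_arm(moves="0 0 0 0;0 0 0 0;0 0 0 0;0 0 0 0;0 0 0 0;0 0 0 0", jaw=0, squeeze=30)

```text
time: 27.7
ee_pos: [646.1, -73.1, 47.7]
tcp_rot: [-0.137, -3.139, 0.0]
wrist_force: [-1.0, -0.9, 0.6]
gripper_width: 0.649
grip_force: 30.0
```

```bash
python3 - <<'E'
from h import *
to(439,217.5,35,91.3)
E
```

```text
at [646.1 -73.1  47.7] yaw 175.0 t 27.7 -> turn 83.7 shift [ 295.3 -200.4   12.7]
```

Request:
step_arm(moves="0 0 -4 0;0 0 -8 0;0 0 -12 0;0 0 -14 0;0 0 -16 7.7;0 0 -16 8;0 0 -14 8;0 0 -6 8;0 0 0 8;0 0 0 8;0 0 0 8;0 0 0 8;0 0 0 8;0 0 0 8;0 0 0 4;9 -6 0 0;18 -12 0 0;27 -18 0 0;34 -23 0 0;36 -25 0 0")

```text
time: 29.7
ee_pos: [558.3, 50.2, 138.5]
tcp_rot: [2.195, 2.247, 0.001]
wrist_force: [0.6, 0.8, -1.9]
gripper_width: 0.653
grip_force: 30.0
```

Request:
step_arm(moves="36 -25 0 0;36 -25 0 0;36 -24 0 0;28 -19 0 0;20 -13 0 0;11 -7 10 0;4 -3 20 0;0 0 20 0;0 0 20 0;0 0 10 0;0 0 0 0;0 0 0 0;0 0 0 0")

```text
time: 31.0
ee_pos: [440.5, 217.6, 59.0]
tcp_rot: [2.196, 2.246, 0.003]
wrist_force: [0.0, 0.2, -2.8]
gripper_width: 0.646
grip_force: 30.0
```

```bash
python3 - <<'E'
from h import *
to(439,217.5,33.7,91.3)
E
```

```text
at [440.5 217.6  59. ] yaw 91.3 t 31.0 -> turn -0.0 shift [-0.1 -1.5 25.3]
```

Request:
step_arm(moves="0 -1 10 0;0 0 7 0;0 0 4 0;0 0 2.5 0;0 0 1 0;0 0 0 0;0 0 0 0;0 0 0 0")

```text
time: 31.8
ee_pos: [438.4, 217.3, 33.7]
tcp_rot: [-2.196, -2.246, 0.001]
wrist_force: [-4.1, -1.5, 5.8]
gripper_width: 0.651
grip_force: 30.0
```

Request:
step_arm(moves="0 0 0 0;0 0 0 0;0 0 0 0;0 0 -10 0;0 0 -20 0;0 0 -25 0;0 0 -25 -7.3;0 0 -20 -8;0 0 0 -8;0 0 0 -8;0 0 0 -8;0 0 0 -8;0 0 0 -8;0 0 0 -8;0 0 0 -8;0 0 0 -8;0 0 0 -8;0 0 0 0;0 0 0 0", jaw=1)

```text
time: 33.7
ee_pos: [438.7, 217.4, 133.7]
tcp_rot: [0.043, 3.141, 0.0]
wrist_force: [1.0, 0.2, 0.2]
gripper_width: 1.0
grip_force: 0.0
```

```bash
python3 - <<'E'
from h import *
to(653,102.5,48,178.6)
E
```

```text
at [438.7 217.4 133.7] yaw 178.4 t 33.7 -> turn -0.2 shift [-217.  -109.7   85.7]
```

Request:
step_arm(moves="-8 -4 0 0;-18 -9 0 0;-28 -14 0 0;-34 -17 0 0;-36 -18 0 0;-34 -17 0 0;-28 -14 0 0;-18 -10 0 0;-9 -5 10 0;-4 -2 20 0;0 0 0 0;0 0 0 0;0 0 0 0")

```text
time: 35.0
ee_pos: [652.8, 102.3, 103.8]
tcp_rot: [0.038, 3.141, 0.0]
wrist_force: [0.9, -0.0, 0.3]
gripper_width: 1.0
grip_force: 0.0
```

```bash
python3 - <<'E'
from h import *
to(653,102.5,48,178.6)
E
```

```text
at [652.8 102.3 103.8] yaw 178.6 t 35.0 -> turn 0.0 shift [-0.2  0.2 55.8]
```

Request:
step_arm(moves="0 0 20 0;0 0 18 0;0 0 11 0;0 0 5 0;0 0 2 0;0 0 0 0;0 0 0 0")

```text
time: 35.7
ee_pos: [653.4, 102.1, 48.0]
tcp_rot: [0.039, 3.14, 0.0]
wrist_force: [0.1, 0.5, 1.0]
gripper_width: 1.0
grip_force: 0.0
```

Request:
step_arm(moves="0 0 0 0;0 0 0 0;0 0 0 0;0 0 0 0;0 0 0 0;0 0 0 0", jaw=0)

```text
time: 36.3
ee_pos: [652.7, 102.1, 47.2]
tcp_rot: [0.039, 3.141, 0.0]
wrist_force: [0.2, 0.3, 0.8]
gripper_width: 0.649
grip_force: 30.0
```

```bash
python3 - <<'E'
from h import *
to(458.7,-9,33.7,94.9)
E
```

```text
at [652.7 102.1  47.2] yaw 178.6 t 36.3 -> turn 83.7 shift [ -94.1 -202.8   13.5]
```

Request:
step_arm(moves="0 0 -4 0;0 0 -8 0;0 0 -12 0;0 0 -14 0;0 0 -16 7.7;0 0 -16 8;0 0 -14 8;0 0 -6 8;0 0 0 8;0 0 0 8;0 0 0 8;0 0 0 8;0 0 0 8;0 0 0 8;0 0 0 4;-4 -8 0 0;-8 -17 0 0;-12 -26 0 0;-15 -32 0 0;-15 -32 0 0")

```text
time: 38.3
ee_pos: [541.4, 37.8, 137.9]
tcp_rot: [2.121, 2.316, 0.0]
wrist_force: [-0.3, -0.5, -1.7]
gripper_width: 0.649
grip_force: 30.0
```

Request:
step_arm(moves="-15 -32 0 0;-12 -26 0 0;-8 -18 0 0;-4 -9 10 0;-1 -3 20 0;0 0 25 0;0 0 20 0;0 0 5 0;0 0 0 0;0 0 0 0;0 0 0 0")

```text
time: 39.4
ee_pos: [459.7, -9.0, 58.6]
tcp_rot: [2.123, 2.313, 0.002]
wrist_force: [-0.8, -0.2, -2.0]
gripper_width: 0.655
grip_force: 30.0
```

```bash
python3 - <<'E'
from h import *
to(458.7,-9,33.2,94.9)
E
```

```text
at [459.7  -9.   58.6] yaw 94.9 t 39.4 -> turn 0.0 shift [ 0.1 -1.  25.4]
```

Request:
step_arm(moves="0 -0.5 10 0;0 0 7 0;0 0 4 0;0 0 2.5 0;0 0 1 0;0 0 0 0;0 0 0 0;0 0 0 0")

```text
time: 40.2
ee_pos: [457.7, -8.9, 33.2]
tcp_rot: [-2.124, -2.314, 0.001]
wrist_force: [-5.1, 0.8, 5.2]
gripper_width: 0.648
grip_force: 30.0
```

Request:
step_arm(moves="0 0 0 0;0 0 0 0;0 0 0 0;0 0 -10 0;0 0 -20 0;0 0 -30 0;0 0 -40 0;0 0 -40 0;0 0 -40 0;30 0 -30 0;40 0 0 0;45 0 0 0;45 0 0 0;45 0 0 0;45 0 0 0;45 0 0 0;40 0 0 0;30 0 0 0;0 0 0 0;0 0 0 0", jaw=1)

```text
time: 42.2
ee_pos: [426.7, 354.9, 243.0]
tcp_rot: [2.123, 2.315, -0.0]
wrist_force: [0.1, -0.2, -0.3]
gripper_width: 0.999
grip_force: 0.0
```

```bash
cat > chk.py <<'E'
from h import *
np.set_printoptions(precision=1,suppress=True)
T=snapshot('top');S=snapshot('scene');cv2.imwrite('pics/t9.png',T);cv2.imwrite('pics/s9.png',S)
cT=calibration('top')
# lid top is brighter / bounded by steel sides: segment lid by edges inside mat
cv2.imwrite('pics/t9c.png',cv2.resize(T[190:325,185:475],None,fx=2.7,fy=2.7,interpolation=cv2.INTER_CUBIC))
print(pose()[0],sense()['time'])
E
python3 chk.py
```

```text
[427.  353.9 243. ] 42.3
```

View pics/t9c.png

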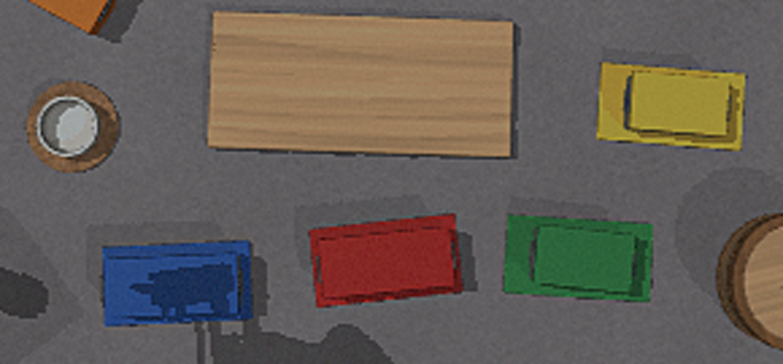

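Crop: all four boxes are upright on their mats and the dish is on the coaster at (68,127). I'll measure the lid edges magnified.

```bash
python3 - <<'E'
from h import *
T=cv2.imread('pics/t9.png');W=[]
for (x,y) in((218,268),(295,260),(366,262),(402,204)):
    c=cv2.resize(T[y:y+48,x:x+66],None,fx=6,fy=6,interpolation=cv2.INTER_CUBIC); W.append(cv2.convertScaleAbs(c,alpha=1.6))
cv2.imwrite('pics/mos.png',np.vstack([np.hstack(W[:2]),np.hstack(W[2:])]))
E
```

```text
(no output)
```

View pics/mos.png

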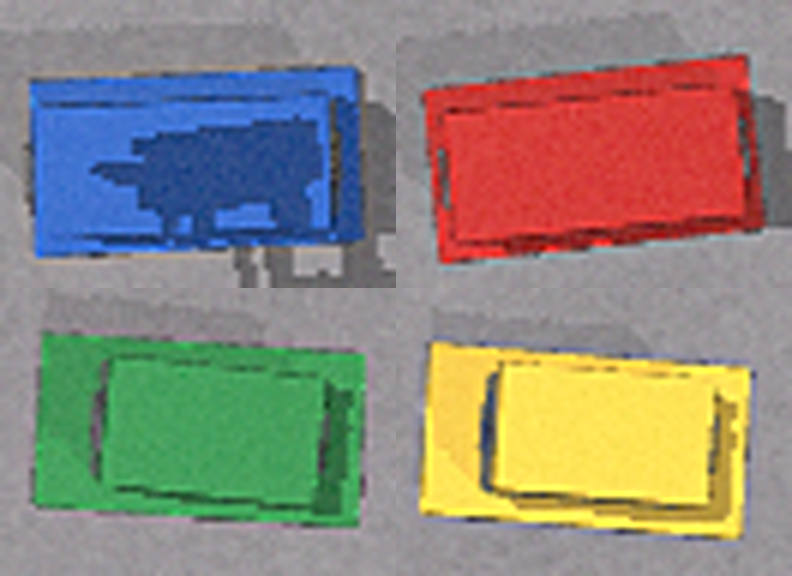

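```bash
python3 - <<'E'
from h import *
cT=calibration('top');np.set_printoptions(precision=1,suppress=True)
O={'blue':((218,268),(0,0),[(180,168)],49,(439.8,218.3)),
'red':((295,260),(396,0),[(447,112),(738,88),(745,222),(455,243)],49,(459.5,-8.2)),
'green':((366,262),(0,288),[(110,358),(328,380),(318,505),(100,485)],44,(457.6,-218.4)),
'yellow':((402,204),(396,288),[(500,365),(718,380),(710,502),(492,490)],44,(621.4,-326.1))}
for n,(o,m,c,z,mat) in O.items():
    p=(np.array(c,float)-m+.5)/6-.5+o; w=cast(cT,p,z)[:,:2]; print(n,w.mean(0)-mat,[np.linalg.norm(w[i]-w[i-1]).round(1) for i in range(len(w))] if len(w)>1 else '')
T=cv2.imread('pics/t9.png');g=cv2.cvtColor(T,cv2.COLOR_BGR2HSV)
m=cv2.inRange(g,np.array((0,0,115)),np.array((180,55,255)));k=np.zeros_like(m);cv2.circle(k,(211,236),14,255,-1)
print('dish',np.subtract(circ(cT,points(m&k,(0,0,640,480),5),31)[0],circ(cT,points(mask(T,'cork'),(185,212,236,260)),5)[0]))
E
```

```text
blue [-0.2  0.6] 
red [-1.5 -0.5] [np.float64(61.6), np.float64(138.3), np.float64(63.1), np.float64(137.2)]
green [0.6 0.3] [np.float64(60.3), np.float64(104.6), np.float64(59.4), np.float64(104.1)]
yellow [-0.2  0.5] [np.float64(60.6), np.float64(105.6), np.float64(59.2), np.float64(105.1)]
dish [-0.5 -0.3]
```

All five things are within 2 mm of their centres and the arm is clear, so I'm handing in.

```bash
python3 -c "
from rig import *
print(job_done())"
```

```text
the job is handed in; nothing more can be done
None
```

The job is handed in: all four boxes stand on the mats of their lid colours and the dish on the coaster, each within about 2 mm of centre by my top-camera measurements, with the arm clear and about 42 s used; the system gave no verdict.

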